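# Index the banding wheel to the next hole

### The arm

A 6-joint arm with a two-finger parallel gripper is mounted at the origin on the work surface. World frame = base frame: x ahead of the robot, y to its left, z up, the work surface at z = 0. Lengths are in mm, angles in rad, forces in N, time in s.
With the tool pointing down it reaches from about 275 to 875 mm from the base axis. Payload 12.5 kg.
Tool frame: the origin (TCP) lies at the very end of the fingers, on their centre line; the grasp point (between the pads) lies 19 mm behind it; z points along the fingers, y is the line along which they close (so a half turn about z gives the same grasp; the last joint's range is limited). The gripper opens to 85 mm and grips with 20 to 120 N. Pads are 22 mm wide; open, the fingers measure 114 mm over their backs; the gripper's body (76 mm by 85 mm) begins 54 mm behind the grasp point. The pads swing forward as they close: fully open they stand 13 mm farther back than shut.
Start: joints at [1.072, 0.351, 1.652, -0, 1.139, -0.085], TCP at [221.118, 503.578, 231.29] pointing down, gripper open.
Joint ranges: [-2.75, 2.75], [-0.79, 2.1], [0.01, 2.65], [-1.57, 4.71], [0.07, 3.14], [-2.87, 2.87]. Speed limits (rad/s): [2.22, 2.22, 2.79, 3.14, 3.14, 3.14].

### API

Orientations are given as a unit quaternion [w, x, y, z].
In Python, from rig import env, fingers, imaging gives the robot as it stands. Calls block until the motion is done:
- env.movep(position, orientation): joint-space move of the TCP to a pose.
- env.movel(position, feed=150, orientation=None): straight line of the TCP; orientation=None keeps the orientation; feed is the mean speed in mm/s.
- env.goto_joints(angles): joint-space move.
- fingers.move_gripper(opening, f_grip=None): opening from 0.0 (shut) to 1.0 (fully open); f_grip is the grip in N (None keeps the last); returns when the fingers have stopped.
- env.sleep(seconds).
- env.ik(position, orientation): joint angles nearest the present ones, or None.
- env.get_obs(): the state.
- imaging.capture(name): name is "scene" or "top" or "wrist"; returns a dict with "frame" (420x560x3 uint8, blue, green, red), "K" (3x3 intrinsics, pixels), "camera_from_world" (4x4, takes a point from world to camera coordinates); the wrist camera has in their place "mount" (4x4, takes a point from camera to tool coordinates, whose origin is the TCP and whose axes are the flange's). Camera axes: x right, y down, z forward; pixel columns grow to the right and rows downward; lengths in mm; the calibration is good to about 2 mm. The wrist camera is an equidistant fisheye: a pixel r from the principal point sees the ray r / f radians off the axis. A picture is of the moment at which its call begins: read the wrist's pose just before it. There is no depth.
A pose or a line that the arm cannot do raises env.IKError and nothing moves.
- env.hand_in(): hands the job in; it is judged then, once.
The state is a dict: "clock": time; "joint_pos": joint angles; "qvel": joint speeds; "tau": joint torques, N m; "ee_pos": TCP position; "orientation": TCP orientation; "wrist_force": force on the tool from outside, world axes, zero at the start; "torque": the same for the moment, N m; "width": opening from 0.0 (shut) to 1.0 (fully open); "grip_force": force on a finger pad.
Only numpy, scipy, OpenCV 4.12 (cv2) and the standard library are available. Lean on these libraries where they do the work, as an engineer would, in place of code of your own. Each camera call takes 0.05 s, during which the arm holds its last target. There are 200 camera calls.

### The job

Turn the banding wheel with the lantern on it to its next decorating position: draw the spring index pin up out of its hole by the black knob, swing the wheel anticlockwise (seen from above) and let the pin drop fully home in the very next hole. Nobody measured where that hole was drilled, so feel for it gently without forcing the pin against the track, do not touch the clay lantern or let it slip on the wheel, leave the other things alone, and let go at the end.

Things in the scene. Friction and masses are not known exactly. Their poses are not given: they have to be found in the camera images.
- stand: Fixed banding-wheel stand: grey foot and a dark flat disc 324 mm across, its top 40 mm above the table. Origin on the table at the wheel's vertical axis; z up; its x axis points from the wheel's axis to the hole in which the pin sits at the start.
- track: Fixed light metal arc-shaped track on the dark disc, centred on the wheel's axis (same origin and axes as the stand): 125 to 155 mm from the axis, top 52 mm above the table, 12 mm thick, smooth (one 0.3 mm step down). It has three square through holes 11 mm wide, 140 mm from the axis: the starting one on its x axis and two more anticlockwise from it (see wheel).
- pin: Steel index pin, 8 mm diameter, flat tip with a chamfered edge (5 mm flat), upright, 140 mm from the wheel's axis on an arm of the wheel. Beware: the body's origin is on the wheel's axis, not at the pin (use knob); it is at table height when the pin is home. Home, the tip reaches 10 mm into the track; more than 10 mm of lift frees it.
- plunger (a joint): Lift of the pin and its knob in m: 0 fully home in a hole, 0.010 when the tip rests on the track between holes, 0.020 fully drawn (stop). A spring pushes it down with about 5 N at 0, 7.5 N at 0.010 and 10 N at 0.020; let go, it drops by itself.
- knob (a point): Centre of the black cylindrical knob straight above the pin, 26 mm diameter, 30 mm high, 140 mm from the wheel's axis; 115 mm above the table when home, rising with the pin. Home, 14 mm of bare stem lies below it over a steel boss of 25 mm diameter on the wheel's arm, whose top is 86 mm above the table.
- wheel (a joint): Angle of the wheel in rad: 0 in the starting hole, growing anticlockwise seen from above; stops at -0.05 and 1.45. The next hole is somewhere between 0.55 and 0.95 (not measured), the one after it 0.45 further. It turns easily (about 1 N at the knob), stays where it is left, and is carried round by the knob. The pin has about 1.5 mm play each way in a hole.
- wheel_top (a point): Centre of the top face of the round aluminium wheel (200 mm diameter, 12 mm thick), 74 mm above the table, on the wheel's axis.
- lantern: Brown clay lantern standing loose on the middle of the wheel, about 106 mm across, 138 mm tall, about 0.8 kg; origin under its centre, z up. Not to be touched.
- bowl: Bystander: terracotta bowl, 130 mm across, 60 mm high; origin under its centre.
- jar: Bystander: closed glass jar, 68 mm across, 85 mm high; origin under its centre.
- cutter: Bystander: thin steel cutter ring, 72 mm across, 22 mm high; origin under its centre.
- brush: Bystander: brush, 200 mm long, lying on the table; origin under its middle, x along it.

How it is judged (in metres and radians):
On the way, in this order (a step that is already met when the one before it is completed fails the run):
1. the pin is drawn clear of its starting hole (value of joint plunger above 0.0095 m and value of joint wheel below 0.15 rad), for 0.1 s.
2. the wheel is turned on with the pin out of any hole (value of joint plunger above 0.007 m and value of joint wheel above 0.3 rad), for 0.1 s.
3. the pin is home in the next hole (value of joint plunger below 0.002 m and value of joint wheel between 0.52 and 0.98 rad), for 0.2 s.
At the end, for the whole second after the job is handed in: The pin is fully home (lift under 2 mm) in the next hole (wheel at 0.52 to 0.98 rad, not the start hole and not the one beyond), the wheel at rest, and the lantern upright (within 0.1 rad) and within 10 mm of the middle of the wheel (all of step 3 and velocity of joint wheel between -0.05 and 0.05 rad/s and horizontal distance between lantern and wheel_top below 0.01 m and angle between lantern's own z axis and vertical below 0.1 rad); the robot touches nothing.
It fails at once if the pin is forced against the track with more than 24 N (contact force between pin and track above 24 N).
It fails at once if the robot touches the clay lantern (contact force between lantern and the fingers above 1 N or contact force between lantern and the arm above 1 N).
It fails at once if the lantern slips more than 10 mm off the middle of the wheel or tips (horizontal distance between lantern and wheel_top above 0.01 m or angle between lantern's own z axis and vertical above 0.1 rad).
It fails at once if a bystander is shifted by more than 20 mm (distance of any of bowl, jar, cutter, brush from where it was at the start of the episode above 0.02 m).
It also fails if it takes over 64 s, if anything falls off the work surface, if the arm or the gripper's body presses on something with over 40 N, if the wrist force passes 120 N, or if a joint passes its speed limit or range.

## Working session

There is one attempt and no reset: what is moved stays moved. The work goes in short steps, each a Python script; the robot and the scene stay as the last script left them, time stands still between calls to the robot, and variables do not carry over. Pictures are saved under pics/ and viewed, at most 10 in all, crops included, and the job is handed in when it is done.

```bash
ls; mkdir -p pics; python3 - <<'E'
from rig import env, fingers, imaging
import cv2,numpy as np,pickle
d={}
o=env.get_obs(); print({k:np.round(v,3) for k,v in o.items()})
for n in ["scene","top","wrist"]:
    d[n]=imaging.capture(n); cv2.imwrite(f"pics/{n}0.png",d[n]["frame"])
d["obs"]=o
pickle.dump(d,open("d0.pkl","wb"))
for n in d: 
    if n!="obs": print(n,{k:np.round(v,3).tolist() for k,v in d[n].items() if k!="frame"})
cv2.imwrite("pics/both0.png",cv2.resize(np.hstack([d["scene"]["frame"],d["wrist"]["frame"]]),(800,300)))
E
```

```text
pics
{'clock': np.float64(0.0), 'joint_pos': array([ 1.072,  0.351,  1.652,  0.   ,  1.139, -0.085]), 'qvel': array([-0.   , -0.   , -0.   , -0.001,  0.001, -0.   ]), 'tau': array([ 3.0000e-03, -5.0609e+01, -2.9141e+01,  0.0000e+00,  4.0000e-03,
        0.0000e+00]), 'ee_pos': array([220.938, 503.31 , 230.722]), 'orientation': array([-0.   ,  0.205,  0.979, -0.001]), 'wrist_force': array([ 0.282, -1.489, -0.378]), 'torque': array([ 0.001, -0.018,  0.051]), 'grip_force': np.float64(0.0), 'width': np.float64(1.004)}
scene {'K': [[500.076, 0.0, 278.07], [0.0, 500.076, 210.712], [0.0, 0.0, 1.0]], 'camera_from_world': [[0.252, 0.968, 0.011, -169.125], [0.801, -0.202, -0.563, -437.989], [-0.543, 0.151, -0.826, 1660.246], [0.0, 0.0, 0.0, 1.0]]}
top {'K': [[420.358, 0.0, 287.174], [0.0, 420.358, 210.234], [0.0, 0.0, 1.0]], 'camera_from_world': [[-0.013, -1.0, -0.003, 13.62], [-0.998, 0.014, -0.06, 610.97], [0.06, 0.003, -0.998, 1162.006], [0.0, 0.0, 0.0, 1.0]]}
wrist {'K': [[325.192, 0.0, 276.827], [0.0, 325.192, 207.297], [0.0, 0.0, 1.0]], 'mount': [[-0.001, -0.955, -0.296, 76.011], [1.0, -0.001, 0.001, -0.468], [-0.001, -0.296, 0.955, -140.751], [0.0, 0.0, 0.0, 1.0]]}
```

View pics/top0.png

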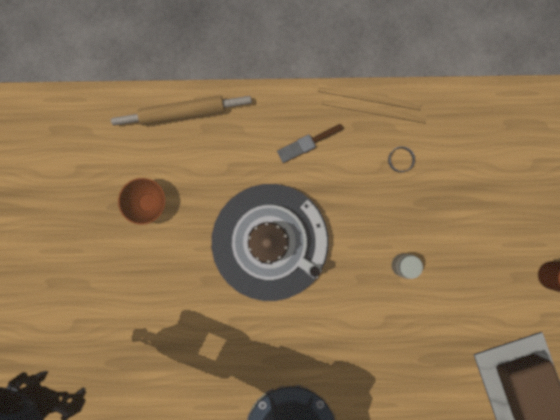

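View pics/both0.png

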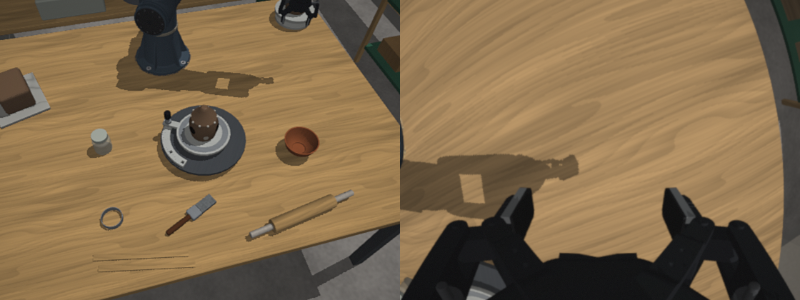

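The top view shows the wheel at about (269,242), with the black knob at (315,270) and track holes near (319,225) and (307,206). The bystanders are well clear. Next I'll measure these.

```bash
cat > h.py <<'E'
import numpy as np,cv2
def ray(c,px):
    R=c["camera_from_world"][:3,:3];t=c["camera_from_world"][:3,3]
    v=R.T@np.linalg.solve(c["K"],np.array([px[0],px[1],1.]))
    return -R.T@t, v
def onz(c,px,z):
    o,v=ray(c,px); return (o+v*(z-o[2])/v[2])[:2]
def proj(c,p):
    q=c["K"]@(c["camera_from_world"]@np.r_[p,1])[:3]; return q[:2]/q[2]
E
python3 - <<'E'
import pickle,cv2,numpy as np
from h import *
d=pickle.load(open("d0.pkl","rb"));c=d["top"];f=c["frame"]
hsv=cv2.cvtColor(f,cv2.COLOR_BGR2HSV)
m=((hsv[...,1]<75)).astype(np.uint8)*255
roi=np.zeros_like(m);roi[165:320,190:350]=255;m&=roi
m=cv2.morphologyEx(m,cv2.MORPH_OPEN,np.ones((3,3)))
k=max(cv2.findContours(m,0,1)[0],key=cv2.contourArea)
p=cv2.convexHull(k)[:,0]
W=np.array([onz(c,q,40) for q in p])
# circle fit, fixed R=162 robust
from scipy.optimize import least_squares
r=least_squares(lambda a:np.hypot(*(W-a[:2]).T)-a[2],[*W.mean(0),162],loss="soft_l1",f_scale=1)
print("disc",r.x,np.abs(r.fun).mean()); C=r.x[:2]
s=d["scene"];sf=s["frame"]
print("scene centre",proj(s,[*C,40]))
for n,cc,z in(("top",c,130),):
    g=cv2.cvtColor(cc["frame"],cv2.COLOR_BGR2GRAY)
    kx,ky=315,270
    b=(g<45).astype(np.uint8);b[:ky-14]=0;b[ky+14:]=0;b[:,:kx-12]=0;b[:,kx+14:]=0
    n_,l,st,ce=cv2.connectedComponentsWithStats(b)
    for i in range(1,n_): 
        w=onz(cc,ce[i],115);print(st[i],ce[i],w,np.hypot(*(w-C)),np.arctan2(*(w-C)[::-1]))
for px in((319,225),(307,206)):
    w=onz(c,px,52);print(px,w,np.hypot(*(w-C)),np.arctan2(*(w-C)[::-1]))
A=cv2.resize(f[180:310,205:335],(520,520),interpolation=cv2.INTER_CUBIC)
x,y=map(int,proj(s,[*C,80]));print(x,y)
B=cv2.resize(sf[y-62:y+68,x-75:x-75+70],(280,520),interpolation=cv2.INTER_CUBIC)
cv2.imwrite("pics/z1.png",np.hstack([A,B]))
E
```

```text
disc [524.78075163  54.1584307  160.5267733 ] 0.40371632913584676
scene centre [283.98697006 191.82521566]
[314 268   1   1   1] [314. 268.] [456.38216128 -61.50979077] 134.3782148253088 -2.104819645253268
[312 271   3   3   5] [313.4 271.6] [447.26422696 -59.81864377] 137.83898252320893 -2.1680456596337185
[316 271   1   1   1] [316. 271.] [448.69888736 -66.48690856] 142.63151109137627 -2.133429754218374
(319, 225) [567.62196139 -80.84822354] 141.64097551158125 -1.2635202850394804
(307, 206) [619.90697456 -49.03965405] 140.35256672058583 -0.8260760272886108
284 182
```

View pics/z1.png

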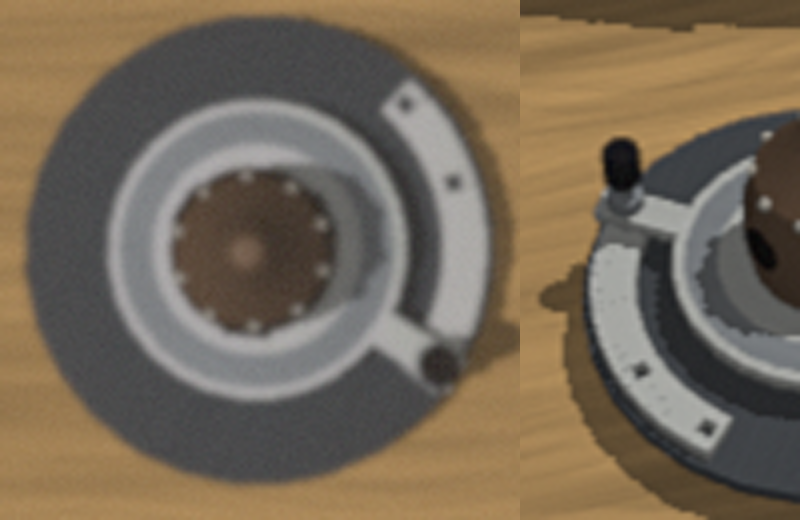

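The crop shows the knob at about (314,271), hole 2 at (318,225) and hole 3 at (306,205). Next I'll refine these to sub-pixel in both views.

```bash
python3 - <<'E'
import pickle,cv2,numpy as np
from h import *
from scipy.optimize import least_squares
from rig import env
d=pickle.load(open("d0.pkl","rb"));c=d["top"];s=d["scene"]
def dark(c,x,y,r,frac=.5,light=False):
    g=cv2.cvtColor(c["frame"],cv2.COLOR_BGR2GRAY).astype(float)
    p=g[y-r:y+r+1,x-r:x+r+1]; lo,hi=p.min(),np.percentile(p,75)
    w=np.clip(lo+frac*(hi-lo)-p,0,None); yy,xx=np.mgrid[-r:r+1,-r:r+1]
    return np.array([x+(w*xx).sum()/w.sum(),y+(w*yy).sum()/w.sum()])
C=np.array([524.8,54.2])
h=[dark(c,318,225,4),dark(c,306,205,4)]
x0,y0=284-75,182-62
hs=[dark(s,x0+round((641-520)/4),y0+round(371/4),3),dark(s,x0+round((708-520)/4),y0+round(428/4),3)]
print(h,hs)
for cc,l in((c,h),(s,hs)):
    for px in l:
        w=onz(cc,px,50)-C;print("hole",w+C,np.hypot(*w),np.arctan2(w[1],w[0]))
kt=dark(c,314,271,6,.35);ks=np.array([x0+(622-520)/4,y0+165/4])
print("knob px",kt,ks, onz(c,kt,124),onz(s,ks,115))
(o1,v1),(o2,v2)=ray(c,kt),ray(s,ks)
a=np.linalg.lstsq(np.c_[v1,-v2],o2-o1,rcond=None)[0];print("tri",o1+a[0]*v1,o2+a[1]*v2)
E
```

```text
[array([317.94949495, 225.15656566]), array([304.12440945, 203.0015748 ])] [array([238.91428571, 212.33571429]), array([255.75909091, 227.12272727])]
hole [567.2828013  -78.12236589] 138.9748067839089 -1.2601363703903665
hole [628.37665847 -41.39890495] 140.95132069950228 -0.7453656854731127
hole [567.18600575 -78.64549626] 139.44353466408825 -1.2619441018491238
hole [622.20827379 -46.59414906] 140.17072549937973 -0.80247941762204
knob px [314.50829168 271.10021423] [234.5  161.25] [449.25414535 -62.13124575] [449.92582689 -61.80263438]
tri [448.3715729  -62.75960011 113.53771091] [448.6305954  -61.62908389 113.44796278]
```

```bash
cat >> h.py <<'E'
from scipy.spatial.transform import Rotation as Ro
C=np.array([524.8,54.2]); PHI0=-2.149; YOFF=0.3
def pose(th,r=140.,z=104.,dx=0,dy=0):
    "TCP pose over the knob at wheel angle th; tool x roughly inward, y roughly tangential"
    a=PHI0+th; p=[C[0]+r*np.cos(a)+dx,C[1]+r*np.sin(a)+dy,z]
    b=a+np.pi+YOFF; x=np.array([np.cos(b),np.sin(b),0]);zz=np.array([0,0,-1.]);y=np.cross(zz,x)
    q=Ro.from_matrix(np.c_[x,y,zz]).as_quat(); return p,[q[3],q[0],q[1],q[2]]
def wrist_uv(cap,obs,P):
    q=obs["orientation"];R=Ro.from_quat([q[1],q[2],q[3],q[0]]).as_matrix()
    pt=R.T@(np.array(P)-obs["ee_pos"]); m=cap["mount"]; pc=m[:3,:3].T@(pt-m[:3,3])
    th=np.arctan2(np.hypot(pc[0],pc[1]),pc[2]); u=pc[:2]/np.hypot(*pc[:2])*th*cap["K"][0,0]
    return u+cap["K"][:2,2]
E
python3 - <<'E'
from rig import env,fingers,imaging
from h import *
o=env.get_obs(); env.movel([221,503,400],feed=250)
p,q=pose(0,z=400)
print(env.ik(*pose(0)),env.ik(*pose(.9)))
env.movep(p,q); fingers.move_gripper(0.65,20)
env.movel(pose(0,z=200)[0],feed=200,orientation=q)
o=env.get_obs();w=imaging.capture("wrist");f=w["frame"].copy()
print(o["clock"],o["ee_pos"],o["wrist_force"],o["width"])
for P in([449,-62,130],[*pose(0)[0][:2],130]):
    u=wrist_uv(w,o,P);print(P,u);cv2.drawMarker(f,tuple(int(round(t)) for t in u),(0,0,255) if P[0]==449 else (0,255,0),0,8)
cv2.imwrite("pics/w1.png",f)
E
```

```text
[-2.42612223e-01  3.70593944e-01  2.00603859e+00 -4.44089210e-16
  7.64960115e-01  3.55914507e-02] [-2.18304408e-01  5.52142995e-01  1.69154899e+00 -4.44089210e-16
  8.97900666e-01 -8.40100735e-01]
4.7167 [448.73095319 -63.15444867 200.81914085] [-0.89212181  0.00220507 -0.17869026] 0.6500779798910865
[449, -62, 130] [277.34402906 219.26511399]
[np.float64(448.28713095897956), np.float64(-63.04240218927477), 130] [276.76575076 220.90380708]
```

View pics/w1.png

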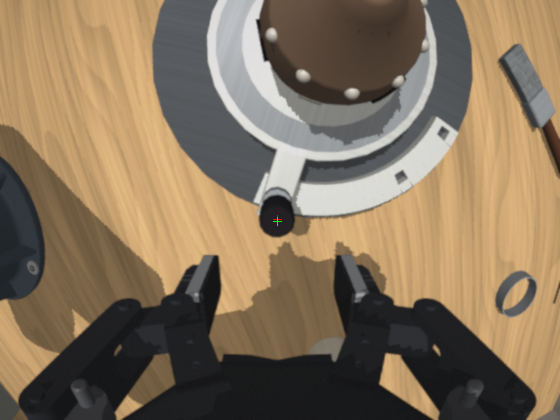

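The knob is at (277,216) with its top face near the predicted mark (277,221), and hole 2 is at (402,177), so the alignment is good. I'll descend and close gently.

```bash
python3 - <<'E'
from rig import env,fingers,imaging
from h import *
p,q=pose(0,z=104); env.movel(p,feed=60)
env.sleep(.3);F0=env.get_obs()["wrist_force"];print(F0)
for w in(.45,.4,.37,.35,.33,.31,.29,.26):
    fingers.move_gripper(w,20);env.sleep(.1);o=env.get_obs();dF=o["wrist_force"]-F0
    print(w,o["width"].round(3),o["grip_force"].round(2),dF.round(2),o["clock"].round(2))
    if o["grip_force"]>8 : break
    if np.hypot(*dF[:2])>8: print("off-centre");break
o=env.get_obs();print(o["ee_pos"])
cv2.imwrite("pics/w2.png",imaging.capture("wrist")["frame"])
E
```

```text
[0.61155595 0.39786492 0.02763312]Traceback (most recent call last):
  File "<stdin>", line 7, in <module>
AttributeError: 'float' object has no attribute 'round'
```

```bash
python3 - <<'E'
from rig import env,fingers,imaging
from h import *
F0=env.get_obs()["wrist_force"];print(F0)
for w in(.4,.37,.35,.33,.31,.29,.26):
    fingers.move_gripper(w,20);env.sleep(.1);o=env.get_obs();dF=o["wrist_force"]-F0
    print(w,np.round([o["width"],o["grip_force"],*dF,o["clock"]],3))
    if o["grip_force"]>8 : break
    if np.hypot(*dF[:2])>8: print("off-centre");break
o=env.get_obs();print(o["ee_pos"])
cv2.imwrite("pics/w2.png",imaging.capture("wrist")["frame"])
E
```

```text
[ 0.01051058 -0.49623869  0.18277606]
0.4 [ 0.399  0.     0.374  0.721 -0.367  7.55 ]
0.37 [0.372 0.    0.211 0.924 0.215 7.867]
0.35 [ 0.35   0.     0.301  0.416 -0.692  8.183]
0.33 [ 0.333  0.    -0.076 -0.13  -0.289  8.5  ]
0.31 [0.312 0.242 1.23  0.974 0.113 8.817]
0.29 [ 0.298 19.148 -0.374  0.903  1.791  9.133]
[448.39429223 -63.03994024 104.10372535]
```

View pics/w2.png

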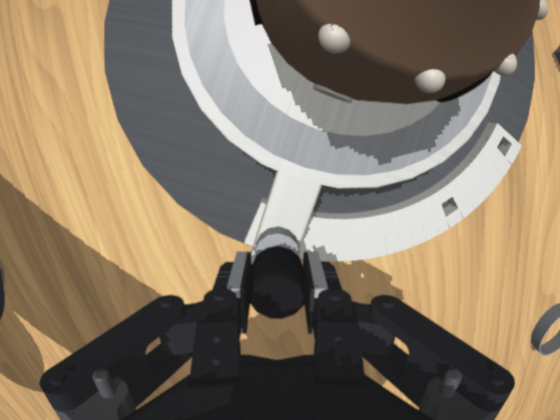

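The knob (277,283) is held evenly with about 19 N on the pads and no side load. Now I'll firm up the grip and lift.

```bash
python3 - <<'E'
from rig import env,fingers,imaging
from h import *
import sys
fingers.move_gripper(.26,45)
def rep(t):
    o=env.get_obs();print(t,np.round([o["clock"],*o["ee_pos"],*o["wrist_force"],o["grip_force"]],2));return o
rep("grip")
p,q=pose(0)
for z in(108,112,116,120):
    env.movel([p[0],p[1],z],feed=20);o=rep(z)
    if np.hypot(*o["wrist_force"][:2])>12: sys.exit("side load")
# the spring must be felt over the whole lift
if not -20<o["wrist_force"][2]<-5: sys.exit("spring not felt")
env.sleep(.2)
for th in(.06,.12):
    env.movel(pose(th,z=120)[0],feed=40,orientation=pose(th)[1]);o=rep(th)
    if np.hypot(*o["wrist_force"][:2])>10: sys.exit("blocked")
E
```

```text
grip [  9.4  448.38 -63.08 104.14  -0.56   0.91   5.49  43.87]
108 [  9.75 448.08 -62.84 107.75   2.9    3.3   -6.64  44.54]
112 [ 10.1  448.17 -62.91 111.91   2.35   5.03  -7.89  44.57]
116 [ 10.45 448.2  -62.93 115.83   3.01   4.3   -8.42  44.63]
120 [ 10.8  448.17 -62.89 119.75   4.03   5.56  -9.77  44.69]
0.06 [ 11.36 455.41 -67.38 119.67   2.71   3.55 -10.07  44.72]
0.12 [ 11.72 462.64 -71.27 119.72   2.31   3.61 -10.36  44.72]
```

```bash
python3 - <<'E'
from rig import env,fingers,imaging
from h import *
import sys
def rep(t):
    o=env.get_obs();print(t,np.round([o["clock"],*o["ee_pos"],*o["wrist_force"],o["grip_force"]],2));return o
for th in np.arange(.22,.73,.1):
    env.movel(pose(th,z=120)[0],feed=50,orientation=pose(th)[1]);o=rep(th)
    if np.hypot(*o["wrist_force"][:2])>12: sys.exit("blocked")
p=pose(.72)[0]
for z in(116,115,114.6):
    env.movel([p[0],p[1],z],feed=15);o=rep(z)
env.sleep(.2);o=rep("before release")
w=imaging.capture("wrist");f=w["frame"].copy()
for a in(.84,.888,.94):
    P=[C[0]+140*np.cos(PHI0+a),C[1]+140*np.sin(PHI0+a),52];u=wrist_uv(w,o,P);print(a,u)
    cv2.drawMarker(f,tuple(int(round(t)) for t in u),(0,0,255) if a==.888 else (0,255,0),0,6)
cv2.imwrite("pics/w3.png",f)
E
```

```text
0.22 [ 12.15 475.28 -76.81 119.8    1.43   1.03 -10.18  44.73]
0.32 [ 1.2580e+01  4.8859e+02 -8.1140e+01  1.1988e+02 -2.0000e-01  4.0000e-01
 -1.0070e+01  4.4740e+01]
0.42000000000000004 [ 13.02 502.32 -84.1  119.89   0.81  -1.04  -9.66  44.76]
0.52 [ 13.45 516.28 -85.65 119.91   0.72  -1.25 -10.55  44.78]
0.62 [ 1.3880e+01  5.3037e+02 -8.5810e+01  1.1993e+02  1.9000e-01 -3.9700e+00
 -9.4600e+00  4.4800e+01]
0.72 [ 1.4320e+01  5.4437e+02 -8.4540e+01  1.1994e+02  2.5000e-01 -4.6000e+00
 -9.8800e+00  4.4820e+01]
116 [ 1.4730e+01  5.4436e+02 -8.4520e+01  1.1583e+02 -3.8000e-01 -5.3900e+00
 -8.5800e+00  4.4920e+01]
115 [ 14.98 544.38 -84.54 114.86  -0.77  -4.12  -8.53  44.97]
114.6 [ 15.23 544.41 -84.53 114.5   -0.57  -4.55  -8.07  44.99]
before release [ 15.43 544.4  -84.53 114.49  -0.    -5.94  -8.62  44.98]
0.84 [302.27006029 230.99004977]
0.888 [312.02668545 232.37245647]
0.94 [322.5825186  233.34622002]
```

View pics/w3.png

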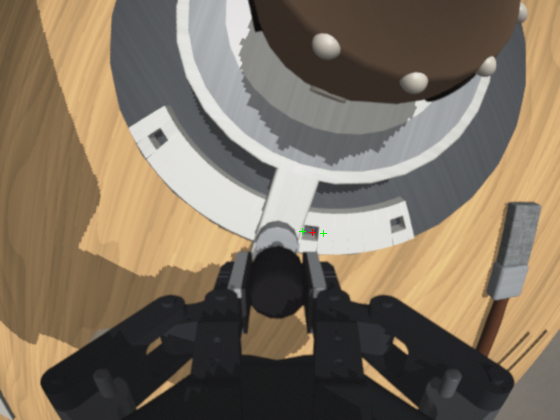

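The hole at (311,233) coincides with my 0.888 prediction. I'll release so the spring alone rests the pin on the track, then nudge the knob with the loosely caged fingers.

```bash
python3 - <<'E'
from rig import env,fingers,imaging
from h import *
fingers.move_gripper(.36,20);env.sleep(.3)
p,q=pose(.72);env.movel([p[0],p[1],109],feed=30,orientation=q);env.sleep(.2)
F0=np.mean([(env.sleep(.02),env.get_obs()["wrist_force"])[1] for _ in range(8)],0);print("F0",F0.round(2))
def step(th,feed):
    p,q=pose(th,z=109);env.movel(p,feed=feed,orientation=q)
    o=env.get_obs();a=PHI0+th;d=o["wrist_force"]-F0
    return -d[0]*np.sin(a)*-1*-1+d[1]*np.cos(a), d, o
th=.72
while th<.96:
    ds=.02 if th<.82 else .005
    th+=ds; ft,d,o=step(th,20); print(round(th,3),round(ft,2),d.round(1),round(o["clock"],2))
    if ft<-7: break
E
```

```text
F0 [0.22 0.06 0.24]
0.74 -0.82 [-0.8 -0.3 -0.3] 16.98
0.76 -3.35 [-3.2 -1.   0.5] 17.27
0.78 -3.48 [-3.3 -1.   1. ] 17.56
0.8 -4.97 [-5.  -0.5 -0.3] 17.85
0.82 -2.8 [-3.   0.4 -0.8] 18.14
0.825 -5.19 [-5.3 -0.3  1.1] 18.39
0.83 -5.59 [-5.5 -1.1  1.4] 18.64
0.835 -5.93 [-5.8 -1.2  1.5] 18.89
0.84 -5.96 [-6.  -0.5  0.9] 19.14
0.845 -6.16 [-6.2 -0.7  1. ] 19.39
0.85 -4.69 [-4.8 -0.4  0.8] 19.64
0.855 -4.84 [-5.  -0.   0.6] 19.89
0.86 -5.28 [-5.  -1.7  0.1] 20.14
0.865 -4.33 [-4.2 -1.1 -1.6] 20.39
0.87 -4.02 [-3.7 -1.7 -1.6] 20.64
0.875 -1.8 [-1.3 -1.8 -2.5] 20.89
0.88 -0.22 [-0.2 -0.  -0. ] 21.14
0.885 -1.66 [-1.8  0.1 -0.4] 21.39
0.89 -0.05 [ 0.1 -0.6  0.3] 21.64
0.895 0.12 [0.1 0.1 0.1] 21.89
0.9 -0.02 [-0.1  0.2 -0.8] 22.14
0.905 -0.71 [-0.8  0.2 -0.4] 22.39
0.91 -1.36 [-1.3 -0.5  0.2] 22.64
0.915 -3.56 [-3.5 -0.7  0.8] 22.89
0.92 -6.34 [-6.3 -1.4  2.8] 23.14
0.925 -9.28 [-9.  -2.5  5.6] 23.39
```

Friction vanished at 0.88–0.905 and then resistance rose, which suggests the pin dropped and is against the hole wall. I'll back off and look.

```bash
python3 - <<'E'
from rig import env,fingers,imaging
from h import *
p,q=pose(.9,z=109);env.movel(p,feed=20,orientation=q)
fingers.move_gripper(.6,20);env.sleep(.2)
print(env.get_obs()["clock"],env.get_obs()["wrist_force"].round(2))
env.movel([p[0],p[1],200],feed=100)
o=env.get_obs();w=imaging.capture("wrist");c=imaging.capture("top");s=imaging.capture("scene")
f=w["frame"].copy()
a=PHI0+.888
for z,col in((130,(0,255,0)),(140,(0,0,255))):
    u=wrist_uv(w,o,[C[0]+139.5*np.cos(a),C[1]+139.5*np.sin(a),z]);print(z,u)
x,y=map(int,proj(s,[C[0]+140*np.cos(a),C[1]+140*np.sin(a),105]))
A=cv2.resize(f[120:280,180:380],(500,400),interpolation=3)
B=cv2.resize(s["frame"][y-30:y+30,x-22:x+23],(300,400),interpolation=3)
cv2.imwrite("pics/z4.png",np.hstack([A,B]));cv2.imwrite("pics/w4.png",f);print(x,y,o["clock"])
E
```

```text
24.25 [-0.3   0.17  0.13]
130 [275.85011635 221.26887792]
140 [275.80845844 226.37513603]
237 200 25.3083
```

View pics/z4.png

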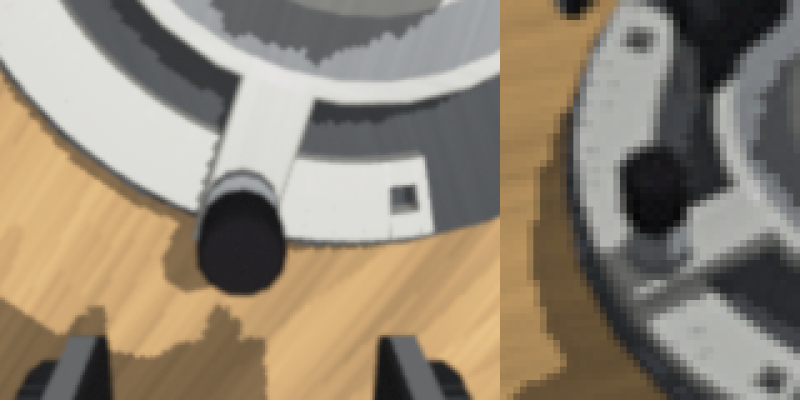

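The knob is at (276,222) in the wrist frame, over the hole. I'll compare numerically with the picture at the start, when the pin was home.

```bash
python3 - <<'E'
import cv2,numpy as np
for n in("w1","w4"):
    g=cv2.cvtColor(cv2.imread(f"pics/{n}.png"),cv2.COLOR_BGR2GRAY) if n=="w4" else cv2.cvtColor(cv2.imread(f"pics/{n}.png"),cv2.COLOR_BGR2HSV)[...,2]
    b=(g<55).astype(np.uint8)
    if n=="w1": b[212:230,270:285]=1
    b[:180]=0;b[242:]=0;b[:,:250]=0;b[:,305:]=0
    k,l,st,ce=cv2.connectedComponentsWithStats(b);i=1+np.argmax(st[1:,4]);print(n,st[i],ce[i].round(1))
    print([int(b[r,250:305].sum()) for r in range(186,242,3)])
E
```

```text
w1 [ 260  196   35   40 1098] [276.7 215.7]
[0, 0, 0, 0, 18, 26, 27, 30, 31, 33, 34, 34, 33, 32, 29, 24, 14, 0, 0]
w4 [ 259  197   35   40 1129] [275.9 216.9]
[0, 0, 0, 0, 15, 23, 27, 30, 31, 33, 34, 35, 35, 34, 31, 27, 20, 0, 0]
```

The knob image is only about 1 px from the home picture, where a 10 mm lift would shift it about 5 px, so it looks home. I'll confirm the height with a very light touch on the knob top: 130 mm if home, 140 mm if on the track.

```bash
python3 - <<'E'
from rig import env,fingers,imaging
from h import *
fingers.move_gripper(0,20)
p,q=pose(.888);env.movel([p[0],p[1],144],feed=100,orientation=q);env.sleep(.3)
F0=np.mean([(env.sleep(.02),env.get_obs()["wrist_force"])[1] for _ in range(8)],0)
z=144
while z>128.5:
    z-=.4 if z<134 or 138<z<142 else 1; env.movel([p[0],p[1],z],feed=10);o=env.get_obs()
    f=o["wrist_force"][2]-F0[2]
    if f>3: print("touch",o["ee_pos"],f,o["clock"]);break
else: print("none",o["ee_pos"],f)
env.movel([p[0],p[1],260],feed=100);print(env.get_obs()["clock"])
E
```

```text
touch [567.56097009 -79.17885466 130.01075201] 3.3847021150142096 33.3917
34.8417
```

The touch came at 130.0 mm, so the pin is fully home. The robot is clear, so I'll hand in.

```bash
python3 - <<'E'
from rig import env
print(env.get_obs()["wrist_force"].round(2)); print(env.hand_in())
E
```

```text
[0.16 0.47 0.14]
the job is handed in; nothing more can be done
None
```

The wheel is at its next hole (about 0.89 rad), the pin is fully home (knob top touched at 130.0 mm), the arm never went near the lantern or the other things, and I let go and handed the job in at about 35 s; no verdict was returned.

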